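Open the square reagent jar in the bracing block

TASK

Stand the closed square jar upright in the recess of the wooden bracing block, all the way down, so that it cannot turn. Then unscrew its tight cap anticlockwise until the threads come free, lift it straight off and finish while still holding the cap level and still over the jar, its lower edge about 2 cm above the mouth, with the jar still fully seated in the block. Leave the other things where they are on the bench.

Things in the scene. Friction and masses are not known exactly. Their poses are not given: they have to be found in the camera images.
- jar: closed white plastic jar with a SQUARE body, 64 x 64 mm and 78 high, about 0.3 kg, standing upright. Origin: centre of its underside; z up, x and y square to its sides. Neck 40 across, rim 104 above the underside; with its cap 117 high. It can be lifted and carried by its closed cap. Not braced, it turns along with the cap.
- jar_mouth (a point): middle of the jar's mouth, at its rim, 104 mm above the jar's underside (hidden under the cap at the start). A springy seal here pushes the cap up with 16 N when closed, less as it rises, until the threads are clear
- cap: grey ribbed round screw cap of the square jar, 58 mm across, 28 high. Origin: middle of its LOWER edge, z up; closed, it lies 89 above the jar's underside. It unscrews anticlockwise seen from above, rising 2.6 mm per radian; after 1.05 rad (60 deg) the threads are clear and it lifts straight off; near 1.8 rad it meets a stop. Tight: takes 0.4 to 1 N m (grip it with about 60 N).
- block: wooden bracing block fixed to the bench, 100 x 100 mm, 34 high, with a square recess in its top, 68 x 68 mm and 26 deep, sides parallel to the block's, mouth chamfered 3 mm. Origin: centre of its underside; z up, x and y square to its sides. The jar fits in any of its four quarter turns with 2 mm play on each side, so it may turn up to 0.1 rad before it is held.
- recess_floor (a point): centre of the recess's floor, 8 mm above the bench; the seated jar's underside rests here
- round_jar: bystander: white ROUND jar with a grey cap, 58 across, 85 high (mm); origin at the centre of its underside, to be left alone
- small_beaker: bystander: small glass beaker, 40 across, 50 high (mm); origin at the centre of its underside, to be left alone
- spatula: bystander: spatula lying flat, 160 long (mm), to be left alone
- big_beaker: bystander: glass beaker, 92 across, 120 high (mm); origin at the centre of its underside, to be left alone
- weight_stack: bystander: brass balance weight, 32 across, 40 high (mm); origin at the centre of its underside, to be left alone
- burner: bystander: gas burner, blue cartridge 90 across, 160 high over all (mm); origin at the centre of its underside, to be left alone
Not all that is in view belongs to the job. Leave any purple look-alike of the cap alone. There is more than one size of the block; the one meant has the size given above.

How it is judged:
By the outcome, as a careful person would: the job done as asked, in the order asked, and still so for the second after the job is handed in, while the arm keeps its last pose, push and grip.
It also fails if it takes over 48 s, if anything falls off the work surface, if the arm or the gripper's body presses on something with over 40 N, if the wrist force passes 120 N, or if a joint passes its speed limit or range.

ROBOT

A 6-joint arm with a two-finger parallel gripper is mounted at the origin on the work surface. World frame = base frame: x ahead of the robot, y to its left, z up, the work surface at z = 0. Lengths are in m, angles in degrees, forces in N, time in s.
With the tool pointing down it reaches from about 0.35 to 0.725 m from the base axis. Payload 4.3 kg.
Tool frame: the origin (TCP) lies midway between the tips of the shut fingers; the grasp point (between the pads) lies manip.hold_point_z behind it (manip.hold_point_z is the distance from the TCP to the grasp point, in m); z points along the fingers, y is the line along which they close (so a half turn about z gives the same grasp; the last joint's range is limited). The gripper opens to 85 mm and grips with 20 to 120 N. Pads are 22 mm wide; open, the fingers measure 114 mm over their backs; the gripper's body (76 mm by 85 mm) begins 54 mm behind the grasp point. The pads swing forward as they close: fully open they stand 13 mm farther back than shut.
Start: joints at [60.544, 21.618, 4.641, 73.018, 0, 83.68], TCP at [0.226, 0.529, 0.231] pointing down, gripper open.
Joint ranges: [-156.06, 156.06], [-48.1, 94.91], [-58.44, 69.94], [-101.28, 121.22], [-78.64, 73.56], [-180, 180]. Speed limits (degrees/s): [147.25, 147.25, 180, 180, 180, 180].

INTERFACE

Orientations are given as [roll, pitch, yaw] about the fixed x, y, z axes, in that order (R = Rz(yaw) Ry(pitch) Rx(roll)).
In Python, from bench import telemetry, vision, manip gives the robot as it stands.
- The arm moves only by the tool arm_command, never from a script. Its argument "rows" is a list of rows, each an object of numbers: "hand": the finger opening in cm, from 0 to 8.54; "dx", "dy", "dz": the shift along the tool's x, y, z in cm; "ax", "ay", "az": the turn, a rotation vector about the tool's x, y, z in rad. A call has 1 to 10 rows; each row is the pose to reach, as a shift and turn from the pose commanded when the call began, along the tool's axes at that moment; what a row does not reach only later rows make up. A row lasts 1/12 s, in which the tool goes at most 41.7 mm and 7.16 degrees, less where a joint would pass 70% of its speed; a pose out of reach is approached as far as the arm can. A call with a gripper value outside its range is refused whole. The fingers move at their own pace and stop on an object; "force" is the grip in N (left out, the last holds). Time passes only in rows, so rows that repeat a pose let the fingers close. It gives the time, the measured TCP pose, the force, the opening and the grip force at its end, in the units of the state.
- telemetry.sense(): the state, without advancing time (a new reading comes with each control period).
- vision.camera(name): name is "scene" or "top" or "wrist"; returns (picture, depth): 420x560x3 uint8, red, green, blue; 420x560 float32, m along the optical axis (not along the pixel's ray), 0 where there is no reading.
- vision.camera_model(name): a dict with "camera_matrix" (3x3 intrinsics, pixels), "R" (3x3) and "t" (3): a world point X has camera coordinates R X + t. Camera axes: x right, y down, z forward; pixel columns grow to the right and rows downward; lengths in m; the calibration is good to about 2 mm. A picture is of the moment at which its call begins: read the wrist's pose just before it. camera_model takes no time and is no camera call; for the wrist camera it gives the pose at the moment of the call.
- manip.sign_off(): hands the job in; it is judged then, once.
The state is a dict: "time_s": time; "joint_positions": joint angles; "dq": joint speeds; "tau": joint torques, N m; "position": TCP position; "orientation": TCP orientation; "ft_force": force on the tool from outside, world axes, zero at the start; "ft_torque": the same for the moment, N m; "grip_width": finger opening in m; "finger_force": force on a finger pad.
Only numpy, scipy, OpenCV 4.12 (cv2) and the standard library are available. Lean on these libraries where they do the work, as an engineer would, in place of code of your own. Each camera call takes 0.05 s, during which the arm holds its last target. There are 200 camera calls.

## Working session

There is one attempt and no reset: what is moved stays moved. The work goes in short steps, Python scripts to look and compute and a tool call to move; the robot and the scene stay as the last step left them, time stands still between calls to the robot, and variables do not carry over. Pictures are saved under pics/ and viewed, at most 10 in all, crops included, and the job is handed in when it is done.

Besides the shell and the picture viewer there is one more tool, called after "Request:" as name([rows], argument=value, ...), one row to a line, values as JSON. arm_command: Moves the arm, as the interface text tells. Its arguments: {"type":"object","properties":{"rows":{"type":"array","items":{"type":"object","properties":{"hand":{"type":"number"},"dx":{"type":"number"},"dy":{"type":"number"},"dz":{"type":"number"},"ax":{"type":"number"},"ay":{"type":"number"},"az":{"type":"number"}}}},"force":{"type":"number"}},"required":["rows"]}

```bash
mkdir -p pics
python3 - <<'E'
from bench import telemetry, vision, manip
import cv2,numpy as np
print(telemetry.sense(), manip.hold_point_z)
for n in("scene","top"):
    p,d=vision.camera(n); m=vision.camera_model(n)
    cv2.imwrite(f"pics/{n}0.png",p[:,:,::-1]); np.savez(f"{n}0.npz",p=p,d=d,K=m["camera_matrix"],R=m["R"],t=m["t"])
    print(n,m)
E
```

```text
{'time_s': 0.0, 'joint_positions': array([6.05446107e+01, 2.16627049e+01, 4.56271255e+00, 7.30186861e+01,
       7.28894467e-06, 8.36809331e+01]), 'dq': array([ 0.01578371, -0.0339886 ,  0.02238566,  0.00166275, -0.0559505 ,
        0.01950888]), 'tau': array([ 6.69130004e-04, -4.63605523e+01,  2.69873607e+01,  2.06843577e-02,
       -1.65560909e-04, -3.18900895e-06]), 'position': array([0.22559063, 0.52818059, 0.23035135]), 'orientation': array([-1.79882043e+02, -1.30695781e-02,  1.56863664e+02]), 'ft_force': array([ 0.65419633,  0.22300431, -0.52806609]), 'ft_torque': array([-0.02400485,  0.00384491,  0.0025333 ]), 'finger_force': 0.0, 'grip_width': 0.08562266697403906} 0.0187
scene {'camera_matrix': array([[420.74879078,   0.        , 283.32354509],
       [  0.        , 420.74879078, 207.67818573],
       [  0.        ,   0.        ,   1.        ]]), 'R': array([[ 0.65148526,  0.75863497, -0.00631957],
       [ 0.58402483, -0.50681902, -0.63407372],
       [-0.48423338,  0.4093989 , -0.77324678]]), 't': array([-0.44041479, -0.23522582,  1.15380997])}
top {'camera_matrix': array([[466.15405018,   0.        , 279.16136222],
       [  0.        , 466.15405018, 208.08435386],
       [  0.        ,   0.        ,   1.        ]]), 'R': array([[ 0.08898312, -0.99602894,  0.00288908],
       [-0.96639165, -0.08703702, -0.24189198],
       [ 0.24118287,  0.01873232, -0.97029888]]), 't': array([0.01425433, 0.63061012, 0.81113675])}
```

View pics/top0.png

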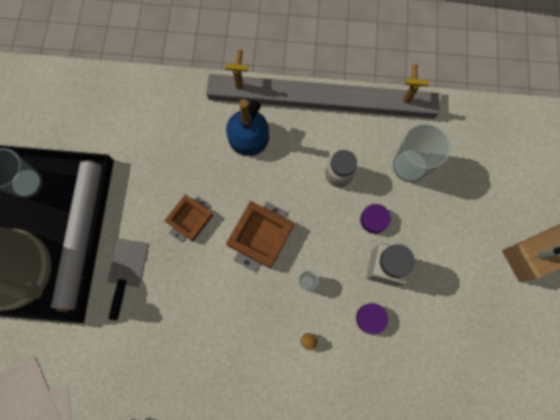

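View pics/scene0.png

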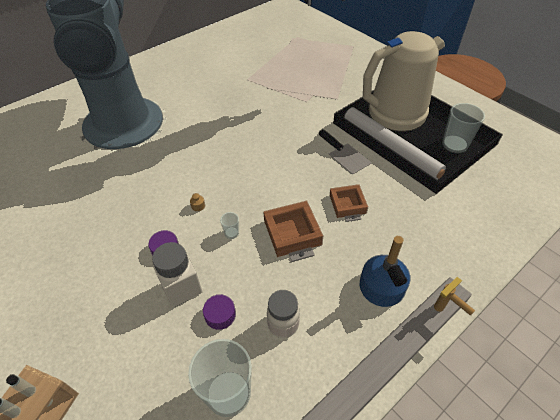

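The top view shows the square jar with its grey cap at about (397,262). The purple look-alikes are at (375,218) and (372,318). The large block is at (262,235) and the smaller block at (190,218). Next I fit poses from depth.

```bash
cat > h.py <<'E'
import numpy as np,cv2
def cloud(d,K,R,t):
    v,u=np.mgrid[:d.shape[0],:d.shape[1]]
    c=np.stack([(u-K[0,2])/K[0,0]*d,(v-K[1,2])/K[1,1]*d,d],-1)
    return (c-t)@R
def rect(P,m):
    q=(P[m][:,:2]*1000).astype(np.float32)
    return len(q),cv2.minAreaRect(q), np.median(P[m],0).round(4)
E
python3 - <<'E'
from h import *
def win(P,d,px,r=45):
    m=np.zeros(d.shape,bool);m[px[1]-r:px[1]+r,px[0]-r:px[0]+r]=1;return m&(d>0)
for n,pxs in (("top",dict(jar=(392,264),blk=(262,235),small=(190,218),round=(342,168))),("scene",dict(jar=(175,270),blk=(293,228),round=(283,312)))):
    f=np.load(n+"0.npz");P=cloud(f["d"],f["K"],f["R"],f["t"])
    for k,px in pxs.items():
        m=win(P,f["d"],px);z=P[...,2]
        print(n,k,np.histogram(z[m],np.arange(-.01,.13,.01))[0])
        for a,b in ((.108,.125),(.07,.084),(.027,.042),(.002,.014)):
            mm=(m&(z>a)&(z<b)).astype(np.uint8)
            c,l,s,_=cv2.connectedComponentsWithStats(mm)
            if c<2: continue
            i=1+s[1:,4].argmax()
            if s[i,4]>30: print("  ",a,rect(P,l==i))
E
```

```text
top jar [4189 1840   83  422   74   49   57   53  336   18   35   48  848    9]
   0.108 (865, ((541.218994140625, -148.97238159179688), (57.723472595214844, 57.32124328613281), 46.79014587402344), array([ 0.5408, -0.1485,  0.1166]))
   0.07 (348, ((541.3602905273438, -148.81985473632812), (63.80961990356445, 63.96696853637695), 79.80741119384766), array([ 0.5223, -0.1274,  0.0766]))
   0.027 (153, ((621.7162475585938, -126.12725830078125), (25.22296905517578, 54.336036682128906), 5.2291388511657715), array([ 0.6259, -0.1245,  0.0283]))
   0.002 (40, ((618.2938232421875, -113.65377044677734), (49.48273849487305, 13.931732177734375), 60.961151123046875), array([ 0.6139, -0.1092,  0.0087]))
top blk [3079 3320  167  153 1328   20    7    0    0    0    0    0    0    0]
   0.027 (1398, ((583.6410522460938, 104.51388549804688), (100.35011291503906, 100.67449951171875), 67.0951156616211), array([0.5821, 0.104 , 0.0332]))
   0.002 (1064, ((585.4901733398438, 104.96807861328125), (66.65005493164062, 66.30561065673828), 67.50566864013672), array([0.5855, 0.105 , 0.0077]))
top small [3624 361
[... 1822 characters left out ...]
]))
scene round [3213 3476   55   70   73   94  169   73   68  681   12   17   46   18]
   0.108 (70, ((763.5804443359375, -153.237548828125), (25.512542724609375, 5.789527416229248), 3.0851669311523438), array([ 0.7622, -0.154 ,  0.1189]))
   0.07 (123, ((741.8544921875, -57.61927032470703), (49.414981842041016, 20.256166458129883), 49.329769134521484), array([ 0.7484, -0.062 ,  0.0791]))
   0.027 (105, ((746.0569458007812, -57.122169494628906), (56.1741828918457, 22.700706481933594), 58.07780456542969), array([ 0.7532, -0.0629,  0.0349]))
   0.002 (46, ((745.1605224609375, -63.249977111816406), (51.190216064453125, 15.0250244140625), 45.713287353515625), array([ 0.7514, -0.0666,  0.0085]))
```

Request:
arm_command([
  {"dx": -55.7,"dy": -49.9,"hand": 8.5},
  {"dx": -55.7,"dy": -49.9},
  {"dx": -55.7,"dy": -49.9},
  {"dx": -55.7,"dy": -49.9},
  {"dx": -55.7,"dy": -49.9},
  {"dx": -55.7,"dy": -49.9},
  {"dx": -55.7,"dy": -49.9},
  {"dx": -55.7,"dy": -49.9},
  {"dx": -55.7,"dy": -49.9},
  {"dx": -55.7,"dy": -49.9},
], force=30)

```text
validation failed for argument at $.ro...
```

Request:
arm_command([
  {"dx": -4,"dy": -3.6,"dz": 0,"ax": 0,"ay": 0,"az": 0,"hand": 8.5},
  {"dx": -8,"dy": -7.2,"dz": 0,"ax": 0,"ay": 0,"az": 0,"hand": 8.5},
], force=30)

```text
time_s: 0.27
position: [0.2606, 0.4532, 0.2302]
orientation: [-179.9, -0.0, 157.1]
ft_force: [1.4, -0.5, 0.3]
grip_width: 0.085
finger_force: 0.0
```

Request:
arm_command([
  {"dx": -49.5,"dy": -44.3,"dz": 0,"ax": 0,"ay": 0,"az": 0,"hand": 8.5},
  {"dx": -49.5,"dy": -44.3,"dz": 0,"ax": 0,"ay": 0,"az": 0,"hand": 8.5},
  {"dx": -49.5,"dy": -44.3,"dz": 0,"ax": 0,"ay": 0,"az": 0,"hand": 8.5},
  {"dx": -49.5,"dy": -44.3,"dz": 0,"ax": 0,"ay": 0,"az": 0,"hand": 8.5},
  {"dx": -49.5,"dy": -44.3,"dz": 0,"ax": 0,"ay": 0,"az": 0,"hand": 8.5},
  {"dx": -49.5,"dy": -44.3,"dz": 0,"ax": 0,"ay": 0,"az": 0,"hand": 8.5},
  {"dx": -49.5,"dy": -44.3,"dz": 0,"ax": 0,"ay": 0,"az": 0,"hand": 8.5},
  {"dx": -49.5,"dy": -44.3,"dz": 0,"ax": 0,"ay": 0,"az": 0,"hand": 8.5},
  {"dx": -49.5,"dy": -44.3,"dz": 0,"ax": 0,"ay": 0,"az": 0,"hand": 8.5},
  {"dx": -49.5,"dy": -44.3,"dz": 0,"ax": 0,"ay": 0,"az": 0,"hand": 8.5},
])

```text
time_s: 1.1
position: [0.4374, 0.0736, 0.2311]
orientation: [180.0, -0.0, 156.9]
ft_force: [1.2, 0.7, -0.1]
grip_width: 0.085
finger_force: 0.0
```

Request:
arm_command([
  {"dx": -17.5,"dy": -15.6,"dz": 0,"ax": 0,"ay": 0,"az": 0,"hand": 8.5},
  {"dx": -17.5,"dy": -15.6,"dz": 0,"ax": 0,"ay": 0,"az": 0,"hand": 8.5},
  {"dx": -17.5,"dy": -15.6,"dz": 0,"ax": 0,"ay": 0,"az": 0,"hand": 8.5},
  {"dx": -17.5,"dy": -15.6,"dz": 0,"ax": 0,"ay": 0,"az": 0,"hand": 8.5},
  {"dx": -17.5,"dy": -15.6,"dz": 0,"ax": 0,"ay": 0,"az": 0,"hand": 8.5},
  {"dx": -17.5,"dy": -15.6,"dz": 0,"ax": 0,"ay": 0,"az": 0,"hand": 8.5},
  {"dx": -17.5,"dy": -15.6,"dz": 0,"ax": 0,"ay": 0,"az": 0,"hand": 8.5},
  {"dx": -17.5,"dy": -15.6,"dz": 0,"ax": 0,"ay": 0,"az": 0,"hand": 8.5},
])

```text
time_s: 1.77
position: [0.5369, -0.1377, 0.2303]
orientation: [180.0, -0.1, 156.7]
ft_force: [0.2, 0.2, -0.2]
grip_width: 0.085
finger_force: 0.0
```

Run:
```python
from bench import telemetry, vision, manip
from h import *
s=telemetry.sense();print(s["position"],s["orientation"])
m=vision.camera_model("wrist");p,d=vision.camera("wrist")
cv2.imwrite("pics/w1.png",p[:,:,::-1])
P=cloud(d,m["camera_matrix"],m["R"],m["t"]);z=P[...,2]
for a,b in ((.108,.125),(.07,.084)):
    mm=((d>0)&(z>a)&(z<b)).astype(np.uint8)
    c,l,st,_=cv2.connectedComponentsWithStats(mm)
    i=1+st[1:,4].argmax();print(a,st[i],rect(P,l==i))
```

```text
[ 0.53688449 -0.13771197  0.23034335] [ 1.79980562e+02 -9.22503550e-02  1.56719658e+02]
0.108 [ 237  186   66   64 3299] (3299, ((540.8460693359375, -148.31593322753906), (57.781883239746094, 57.6855583190918), 61.680545806884766), array([ 0.5394, -0.1479,  0.116 ]))
0.07 [233 169  75  61 982] (982, ((540.4076538085938, -148.94400024414062), (64.1680908203125, 62.798362731933594), 80.15135955810547), array([ 0.5168, -0.1309,  0.076 ]))
```

View pics/w1.png

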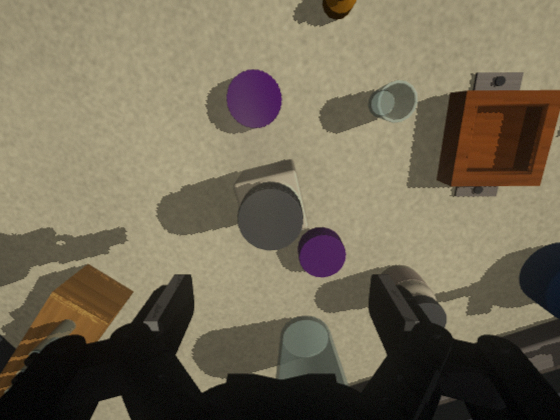

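The wrist view shows the jar cap at (270,216), one purple cap at (254,98) and the other at (322,252). Nothing blocks the fingers. Next I centre over the cap and descend.

Request:
arm_command([
  {"dx": -0.85,"dy": -0.85,"dz": 0,"ax": 0,"ay": 0,"az": 0,"hand": 8.5},
  {"dx": -0.85,"dy": -0.85,"dz": 3,"ax": 0,"ay": 0,"az": 0,"hand": 8.5},
  {"dx": -0.85,"dy": -0.85,"dz": 6,"ax": 0,"ay": 0,"az": 0,"hand": 8.5},
  {"dx": -0.85,"dy": -0.85,"dz": 9,"ax": 0,"ay": 0,"az": 0,"hand": 8.5},
  {"dx": -0.85,"dy": -0.85,"dz": 11,"ax": 0,"ay": 0,"az": 0,"hand": 8.5},
  {"dx": -0.85,"dy": -0.85,"dz": 13,"ax": 0,"ay": 0,"az": 0,"hand": 8.5},
  {"dx": -0.85,"dy": -0.85,"dz": 14.6,"ax": 0,"ay": 0,"az": 0,"hand": 8.5},
  {"dx": -0.85,"dy": -0.85,"dz": 14.6,"ax": 0,"ay": 0,"az": 0,"hand": 8.5},
  {"dx": -0.85,"dy": -0.85,"dz": 14.6,"ax": 0,"ay": 0,"az": 0,"hand": 8.5},
  {"dx": -0.85,"dy": -0.85,"dz": 14.6,"ax": 0,"ay": 0,"az": 0,"hand": 8.5},
])

```text
time_s: 2.65
position: [0.5421, -0.1475, 0.0865]
orientation: [180.0, 0.1, 156.9]
ft_force: [1.1, -0.9, 0.2]
grip_width: 0.085
finger_force: 0.0
```

Request:
arm_command([
  {"dx": 0,"dy": -0.15,"dz": 0.3,"ax": 0,"ay": 0,"az": 0,"hand": 8.5},
  {"dx": 0,"dy": -0.15,"dz": 0.3,"ax": 0,"ay": 0,"az": 0,"hand": 7.0},
  {"dx": 0,"dy": -0.15,"dz": 0.3,"ax": 0,"ay": 0,"az": 0,"hand": 6.2},
  {"dx": 0,"dy": -0.15,"dz": 0.3,"ax": 0,"ay": 0,"az": 0,"hand": 5.5},
  {"dx": 0,"dy": -0.15,"dz": 0.3,"ax": 0,"ay": 0,"az": 0,"hand": 5.0},
  {"dx": 0,"dy": -0.15,"dz": 0.3,"ax": 0,"ay": 0,"az": 0,"hand": 5.0},
  {"dx": 0,"dy": -0.15,"dz": 0.3,"ax": 0,"ay": 0,"az": 0,"hand": 5.0},
  {"dx": 0,"dy": -0.15,"dz": 0.3,"ax": 0,"ay": 0,"az": 0,"hand": 5.0},
], force=65)

```text
time_s: 3.32
position: [0.5413, -0.1497, 0.0832]
orientation: [-180.0, 0.1, 156.8]
ft_force: [-2.3, -2.0, 6.1]
grip_width: 0.0566
finger_force: 68.1
```

Request:
arm_command([
  {"dx": 0,"dy": 0,"dz": -0.8,"ax": 0,"ay": 0,"az": 0,"hand": 5.0},
  {"dx": 0,"dy": 0,"dz": -2,"ax": 0,"ay": 0,"az": 0,"hand": 5.0},
  {"dx": 0,"dy": 0,"dz": -3.5,"ax": 0,"ay": 0,"az": 0,"hand": 5.0},
  {"dx": 0,"dy": 0,"dz": -5,"ax": 0,"ay": 0,"az": 0,"hand": 5.0},
  {"dx": 0,"dy": 0,"dz": -6.5,"ax": 0,"ay": 0,"az": 0,"hand": 5.0},
  {"dx": 0,"dy": 0,"dz": -8,"ax": 0,"ay": 0,"az": 0,"hand": 5.0},
  {"dx": 0,"dy": 0,"dz": -9,"ax": 0,"ay": 0,"az": 0,"hand": 5.0},
  {"dx": 0,"dy": 0,"dz": -9,"ax": 0,"ay": 0,"az": 0,"hand": 5.0},
  {"dx": 0,"dy": 0,"dz": -9,"ax": 0,"ay": 0,"az": 0,"hand": 5.0},
])

```text
time_s: 4.07
position: [0.541, -0.149, 0.1723]
orientation: [180.0, 0.0, 156.9]
ft_force: [-0.1, 0.1, -4.3]
grip_width: 0.0567
finger_force: 69.6
```

Request:
arm_command([
  {"dx": 0.5,"dy": 2.1,"dz": 0,"ax": 0,"ay": 0,"az": 0.02,"hand": 5.0},
  {"dx": 1.3,"dy": 5.4,"dz": 0,"ax": 0,"ay": 0,"az": 0.05,"hand": 5.0},
  {"dx": 2.15,"dy": 9.0,"dz": 0,"ax": 0,"ay": 0,"az": 0.09,"hand": 5.0},
  {"dx": 3.0,"dy": 12.6,"dz": 0,"ax": 0,"ay": 0,"az": 0.13,"hand": 5.0},
  {"dx": 3.8,"dy": 16.2,"dz": 0,"ax": 0,"ay": 0,"az": 0.17,"hand": 5.0},
  {"dx": 4.7,"dy": 19.8,"dz": 0,"ax": 0,"ay": 0,"az": 0.2,"hand": 5.0},
  {"dx": 5.5,"dy": 23,"dz": 0,"ax": 0,"ay": 0,"az": 0.227,"hand": 5.0},
  {"dx": 5.96,"dy": 25.02,"dz": 0,"ax": 0,"ay": 0,"az": 0.227,"hand": 5.0},
  {"dx": 5.96,"dy": 25.02,"dz": 0,"ax": 0,"ay": 0,"az": 0.227,"hand": 5.0},
  {"dx": 5.96,"dy": 25.02,"dz": 0,"ax": 0,"ay": 0,"az": 0.227,"hand": 5.0},
])

```text
time_s: 4.9
position: [0.5833, 0.1056, 0.1706]
orientation: [-179.9, -0.1, 144.0]
ft_force: [-0.7, -0.2, -3.1]
grip_width: 0.0562
finger_force: 70.2
```

Run:
```python
from bench import telemetry, vision, manip
from h import *
for n in ("wrist","top","scene"):
    s=telemetry.sense();print(n,s["position"],s["orientation"])
    m=vision.camera_model(n);p,d=vision.camera(n)
    cv2.imwrite(f"pics/{n}2.png",p[:,:,::-1])
    P=cloud(d,m["camera_matrix"],m["R"],m["t"]);z=P[...,2]
    box=(abs(P[...,0]-.585)<.08)&(abs(P[...,1]-.104)<.08)&(d>0)
    np.savez(f"{n}2.npz",P=P,p=p)
    print(np.histogram(z[box],np.arange(0,.25,.01))[0])
    for a,b in ((.027,.042),(.155,.176)):
        mm=(box&(z>a)&(z<b)).astype(np.uint8)
        c,l,st,_=cv2.connectedComponentsWithStats(mm)
        if c>1: i=1+st[1:,4].argmax();print(a,st[i],rect(P,l==i))
```

```text
wrist [0.58334717 0.10557572 0.17059327] [-1.79884600e+02 -1.15250761e-01  1.44006488e+02]
[ 2375   153   220  3096     0     0     0     0     8   251   278   344
   379   447   526   655  3264   396  1456  1907 14061  1702  7042  5781]
0.027 [ 213  139  128  103 3201] (3201, ((583.0725708007812, 105.03093719482422), (100.13662719726562, 100.15460968017578), 67.02204132080078), array([0.5502, 0.1331, 0.0324]))
0.155 [ 210  200  130   67 3661] (3661, ((571.3140869140625, 111.74052429199219), (64.33798217773438, 38.11482238769531), 67.27640533447266), array([0.5598, 0.1238, 0.1635]))
top [0.58335821 0.10451205 0.17083021] [-1.79880840e+02 -1.00792007e-01  1.43912379e+02]
[253   1   2   6   0   0   0   0   0   0   0   0   0   0   0   0   0   0
   0   0   0   0   0   0]
0.027 [292 222   3   3   4] (4, ((610.0642700195312, 42.04253005981445), (4.547285556793213, 3.11852765083313), 53.96017837524414), array([0.6102, 0.0412, 0.0323]))
scene [0.58351761 0.10384521 0.17114286] [-1.79899661e+02 -8.20972463e-02  1.43840489e+02]
[1777  225  208  766    0    0    0    0    7  106  119  134  132  141
  136  146  347   53  163  174  681   59  211  181]
0.027 [264 208  59  42 827] (827, ((584.7583618164062, 103.60987854003906), (100.445068359375, 102.4634017944336), 66.85205841064453), array([0.6087, 0.0828, 0.0336]))
0.155 [273 178  42  23 436] (436, ((588.4117431640625, 101.74235534667969), (64.22280883789062, 58.64882278442383), 66.30589294433594), array([0.6069, 0.0849, 0.165 ]))
```

Run:
```python
from h import *
a=np.radians(67);A=np.array([[np.cos(a),np.sin(a)],[-np.sin(a),np.cos(a)]])
for n in ("wrist","scene"):
    P=np.load(n+"2.npz")["P"];z=P[...,2]
    box=(abs(P[...,0]-.585)<.08)&(abs(P[...,1]-.104)<.08)
    for lo,hi in ((.027,.042),(.157,.17)):
        q=P[box&(z>lo)&(z<hi)][:,:2]@A.T*1000
        print(n,lo,np.percentile(q,[.3,99.7],axis=0).round(1).tolist())
print("tcp",A@[583.4,104.5])
```

```text
wrist 0.027 [[274.8, -544.1], [374.4, -445.7]]
wrist 0.157 [[295.1, -498.1], [358.1, -463.3]]
scene 0.027 [[273.8, -548.8], [373.8, -447.5]]
scene 0.157 [[291.7, -531.1], [355.2, -479.9]]
tcp [ 324.14529755 -496.19112858]
```

View pics/wrist2.png

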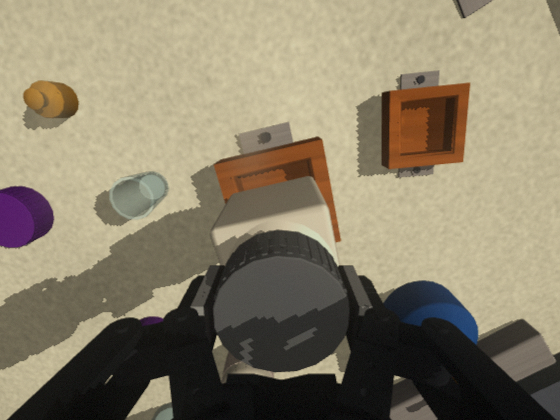

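Jar yaw matches the block's to within a degree. It is offset about 1 mm, which I correct while lowering.

Request:
arm_command([
  {"dx": 0.1,"dy": 0,"dz": 0.8,"ax": 0,"ay": 0,"az": 0,"hand": 5.0},
  {"dx": 0.1,"dy": 0,"dz": 2,"ax": 0,"ay": 0,"az": 0,"hand": 5.0},
  {"dx": 0.1,"dy": 0,"dz": 3.2,"ax": 0,"ay": 0,"az": 0,"hand": 5.0},
  {"dx": 0.1,"dy": 0,"dz": 4.2,"ax": 0,"ay": 0,"az": 0,"hand": 5.0},
  {"dx": 0.1,"dy": 0,"dz": 5.0,"ax": 0,"ay": 0,"az": 0,"hand": 5.0},
  {"dx": 0.1,"dy": 0,"dz": 5.5,"ax": 0,"ay": 0,"az": 0,"hand": 5.0},
  {"dx": 0.1,"dy": 0,"dz": 5.9,"ax": 0,"ay": 0,"az": 0,"hand": 5.0},
  {"dx": 0.1,"dy": 0,"dz": 6.3,"ax": 0,"ay": 0,"az": 0,"hand": 5.0},
  {"dx": 0.1,"dy": 0,"dz": 6.3,"ax": 0,"ay": 0,"az": 0,"hand": 5.0},
  {"dx": 0.1,"dy": 0,"dz": 6.3,"ax": 0,"ay": 0,"az": 0,"hand": 5.0},
])

```text
time_s: 5.88
position: [0.5837, 0.105, 0.1094]
orientation: [180.0, 0.0, 143.9]
ft_force: [-0.5, -0.3, -1.9]
grip_width: 0.0567
finger_force: 70.2
```

Request:
arm_command([
  {"dx": 0,"dy": 0,"dz": 0.3,"ax": 0,"ay": 0,"az": 0,"hand": 5.0},
  {"dx": 0,"dy": 0,"dz": 0.6,"ax": 0,"ay": 0,"az": 0,"hand": 5.0},
  {"dx": 0,"dy": 0,"dz": 0.9,"ax": 0,"ay": 0,"az": 0,"hand": 5.0},
  {"dx": 0,"dy": 0,"dz": 1.2,"ax": 0,"ay": 0,"az": 0,"hand": 5.0},
  {"dx": 0,"dy": 0,"dz": 1.45,"ax": 0,"ay": 0,"az": 0,"hand": 5.0},
  {"dx": 0,"dy": 0,"dz": 1.6,"ax": 0,"ay": 0,"az": 0,"hand": 5.0},
  {"dx": 0,"dy": 0,"dz": 1.7,"ax": 0,"ay": 0,"az": 0,"hand": 5.0},
  {"dx": 0,"dy": 0,"dz": 1.8,"ax": 0,"ay": 0,"az": 0,"hand": 5.0},
  {"dx": 0,"dy": 0,"dz": 1.8,"ax": 0,"ay": 0,"az": 0,"hand": 5.0},
])

```text
time_s: 6.63
position: [0.5835, 0.105, 0.0915]
orientation: [180.0, 0.0, 143.9]
ft_force: [-1.1, -0.4, -0.8]
grip_width: 0.0563
finger_force: 70.5
```

Nearly seated. I press down in small steps until the force rises.

Request:
arm_command([
  {"dx": 0,"dy": 0,"dz": 0.1,"ax": 0,"ay": 0,"az": 0,"hand": 5.0},
  {"dx": 0,"dy": 0,"dz": 0.15,"ax": 0,"ay": 0,"az": 0,"hand": 5.0},
  {"dx": 0,"dy": 0,"dz": 0.2,"ax": 0,"ay": 0,"az": 0,"hand": 5.0},
  {"dx": 0,"dy": 0,"dz": 0.2,"ax": 0,"ay": 0,"az": 0,"hand": 5.0},
])

```text
time_s: 6.97
position: [0.5838, 0.1048, 0.0913]
orientation: [180.0, 0.1, 143.9]
ft_force: [-4.6, -2.0, 9.5]
grip_width: 0.0563
finger_force: 71.4
```

Request:
arm_command([
  {"dx": 0,"dy": 0,"dz": 0,"ax": 0,"ay": 0,"az": -0.05,"hand": 5.0},
  {"dx": 0,"dy": 0,"dz": 0,"ax": 0,"ay": 0,"az": -0.12,"hand": 5.0},
  {"dx": 0,"dy": 0,"dz": -0.02,"ax": 0,"ay": 0,"az": -0.2,"hand": 5.0},
  {"dx": 0,"dy": 0,"dz": -0.05,"ax": 0,"ay": 0,"az": -0.28,"hand": 5.0},
  {"dx": 0,"dy": 0,"dz": -0.07,"ax": 0,"ay": 0,"az": -0.36,"hand": 5.0},
  {"dx": 0,"dy": 0,"dz": -0.09,"ax": 0,"ay": 0,"az": -0.44,"hand": 5.0},
  {"dx": 0,"dy": 0,"dz": -0.11,"ax": 0,"ay": 0,"az": -0.52,"hand": 5.0},
  {"dx": 0,"dy": 0,"dz": -0.13,"ax": 0,"ay": 0,"az": -0.6,"hand": 5.0},
  {"dx": 0,"dy": 0,"dz": -0.13,"ax": 0,"ay": 0,"az": -0.6,"hand": 5.0},
], force=75)

```text
time_s: 7.72
position: [0.5848, 0.1053, 0.0925]
orientation: [179.9, 0.2, 178.4]
ft_force: [-1.9, -0.4, 5.7]
grip_width: 0.0561
finger_force: 78.3
```

Run:
```python
from bench import telemetry
s=telemetry.sense()
for k in("position","orientation","ft_force","ft_torque","finger_force","joint_positions"):print(k,s[k])
```

```text
position [0.58480143 0.10534875 0.09250344]
orientation [179.94368111   0.1869748  178.40030025]
ft_force [-1.94110718 -0.39773099  5.71433354]
ft_torque [0.13754886 0.35866616 0.11594575]
finger_force 78.28148806700483
joint_positions [ 4.07708635e+00  2.78422255e+01 -6.86903773e+00  5.50971081e+01
  3.75478093e-02  5.67675699e+00]
```

Request:
arm_command([
  {"dx": 0,"dy": 0,"dz": -0.02,"ax": 0,"ay": 0,"az": -0.08,"hand": 5.0},
  {"dx": 0,"dy": 0,"dz": -0.04,"ax": 0,"ay": 0,"az": -0.16,"hand": 5.0},
  {"dx": 0,"dy": 0,"dz": -0.06,"ax": 0,"ay": 0,"az": -0.24,"hand": 5.0},
  {"dx": 0,"dy": 0,"dz": -0.08,"ax": 0,"ay": 0,"az": -0.32,"hand": 5.0},
  {"dx": 0,"dy": 0,"dz": -0.1,"ax": 0,"ay": 0,"az": -0.4,"hand": 5.0},
  {"dx": 0,"dy": 0,"dz": -0.12,"ax": 0,"ay": 0,"az": -0.48,"hand": 5.0},
  {"dx": 0,"dy": 0,"dz": -0.14,"ax": 0,"ay": 0,"az": -0.56,"hand": 5.0},
  {"dx": 0,"dy": 0,"dz": -0.16,"ax": 0,"ay": 0,"az": -0.64,"hand": 5.0},
  {"dx": 0,"dy": 0,"dz": -0.18,"ax": 0,"ay": 0,"az": -0.72,"hand": 5.0},
  {"dx": 0,"dy": 0,"dz": -0.18,"ax": 0,"ay": 0,"az": -0.72,"hand": 5.0},
])

```text
time_s: 8.55
position: [0.5849, 0.1051, 0.0944]
orientation: [-179.9, 0.2, -140.4]
ft_force: [-1.7, -0.1, 7.3]
grip_width: 0.0568
finger_force: 78.3
```

Run:
```python
from bench import telemetry,vision
from h import *
s=telemetry.sense()
for k in("position","orientation","ft_force","ft_torque","finger_force"):print(k,s[k])
m=vision.camera_model("wrist");p,d=vision.camera("wrist")
cv2.imwrite("pics/w3.png",p[:,:,::-1])
P=cloud(d,m["camera_matrix"],m["R"],m["t"]);z=P[...,2]
box=(abs(P[...,0]-.585)<.08)&(abs(P[...,1]-.104)<.08)&(d>0)
print(np.histogram(z[box],np.arange(0,.2,.01))[0])
for a,b in ((.027,.042),(.076,.09),(.114,.14)):
    mm=(box&(z>a)&(z<b)).astype(np.uint8)
    c,l,st,_=cv2.connectedComponentsWithStats(mm)
    i=1+st[1:,4].argmax();print(a,rect(P,l==i))
```

```text
position [0.58493396 0.10508552 0.09439127]
orientation [-1.79881359e+02  1.67405277e-01 -1.40359101e+02]
ft_force [-1.66960134 -0.10805453  7.29412628]
ft_torque [-0.08934009  0.40137062  0.0442938 ]
finger_force 78.33707772195339
[ 2424   376   668  6762   348   411   479   558  3734    53  1196  1710
 14412  1334  3423  8015  7395 11892  3156]
0.027 (7065, ((583.799072265625, 104.8346176147461), (100.38541412353516, 100.23515319824219), 67.11796569824219), array([0.5554, 0.0788, 0.0325]))
0.076 (3981, ((582.3089599609375, 99.57820129394531), (52.23988342285156, 63.484718322753906), 69.01399993896484), array([0.5626, 0.0849, 0.0844]))
0.114 (16778, ((583.0742797851562, 100.95072937011719), (63.106624603271484, 69.58741760253906), 2.8535196781158447), array([0.5814, 0.1031, 0.1272]))
```

View pics/w3.png

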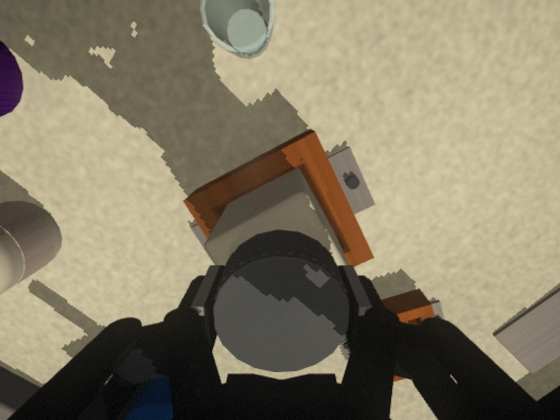

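The jar is braced in the recess and has turned only about 2°. The cap rose 3.1 mm over about 1.27 rad relative to the jar, so the threads should be clear. Next is a gentle straight lift.

Request:
arm_command([
  {"dx": 0,"dy": 0,"dz": -0.1,"ax": 0,"ay": 0,"az": -0.08,"hand": 5.0},
  {"dx": 0,"dy": 0,"dz": -0.2,"ax": 0,"ay": 0,"az": -0.08,"hand": 5.0},
  {"dx": 0,"dy": 0,"dz": -0.3,"ax": 0,"ay": 0,"az": -0.08,"hand": 5.0},
  {"dx": 0,"dy": 0,"dz": -0.4,"ax": 0,"ay": 0,"az": -0.08,"hand": 5.0},
  {"dx": 0,"dy": 0,"dz": -0.4,"ax": 0,"ay": 0,"az": -0.08,"hand": 5.0},
])

```text
time_s: 9.02
position: [0.5838, 0.1051, 0.0966]
orientation: [-180.0, 0.0, -136.0]
ft_force: [0.8, -1.3, -0.1]
grip_width: 0.056
finger_force: 79.3
```

Request:
arm_command([
  {"dx": 0,"dy": 0,"dz": -0.3,"ax": 0,"ay": 0,"az": 0,"hand": 5.0},
  {"dx": 0,"dy": 0,"dz": -0.7,"ax": 0,"ay": 0,"az": 0,"hand": 5.0},
  {"dx": 0,"dy": 0,"dz": -1.2,"ax": 0,"ay": 0,"az": 0,"hand": 5.0},
  {"dx": 0,"dy": 0,"dz": -1.7,"ax": 0,"ay": 0,"az": 0,"hand": 5.0},
  {"dx": 0,"dy": 0,"dz": -2.2,"ax": 0,"ay": 0,"az": 0,"hand": 5.0},
  {"dx": 0,"dy": 0,"dz": -2.6,"ax": 0,"ay": 0,"az": 0,"hand": 5.0},
  {"dx": 0,"dy": 0,"dz": -2.95,"ax": 0,"ay": 0,"az": 0,"hand": 5.0},
  {"dx": 0,"dy": 0,"dz": -2.95,"ax": 0,"ay": 0,"az": 0,"hand": 5.0},
  {"dx": 0,"dy": 0,"dz": -2.95,"ax": 0,"ay": 0,"az": 0,"hand": 5.0},
])

```text
time_s: 9.77
position: [0.5838, 0.105, 0.1262]
orientation: [-180.0, 0.0, -135.9]
ft_force: [-0.0, -0.7, -0.4]
grip_width: 0.0565
finger_force: 79.4
```

Run:
```python
from bench import telemetry,vision
from h import *
s=telemetry.sense()
for k in("position","orientation","ft_force","ft_torque","finger_force"):print(k,s[k])
for n in("wrist","scene"):
    m=vision.camera_model(n);p,d=vision.camera(n)
    c=p if n=="wrist" else cv2.resize(p[120:280,200:400],None,fx=4,fy=4)[:600]
    cv2.imwrite(f"pics/{n}4.png",c[:,:,::-1])
    P=cloud(d,m["camera_matrix"],m["R"],m["t"]);z=P[...,2]
    box=(abs(P[...,0]-.585)<.08)&(abs(P[...,1]-.104)<.08)&(d>0)
    print(n,np.histogram(z[box],np.arange(0,.2,.01))[0])
    mm=(box&(z>.076)&(z<.095)).astype(np.uint8)
    c,l,st,_=cv2.connectedComponentsWithStats(mm)
    i=1+st[1:,4].argmax();print(rect(P,l==i))
```

```text
position [0.58376713 0.10503703 0.12619139]
orientation [-1.79981053e+02  3.19600727e-02 -1.35929624e+02]
ft_force [-0.04840167 -0.65760569 -0.43115438]
ft_torque [-0.02595017  0.06330567  0.0102493 ]
finger_force 79.39211264485493
wrist [ 2287   292   480  5170   222   256   287   335  3332   413   574     0
     0   987  1620 14191  1733  2477  8277]
(3832, ((584.4823608398438, 104.42512512207031), (62.80675506591797, 63.9608039855957), 69.15584564208984), array([0.5649, 0.0862, 0.0848]))
scene [1287  159  189  789  109  108  119  112  379  112  106   35    1   55
   96  155  105   11   71]
(513, ((586.8678588867188, 103.51179504394531), (64.19255065917969, 64.41303253173828), 69.27362060546875), array([0.6041, 0.0874, 0.0861]))
```

View pics/scene4.png

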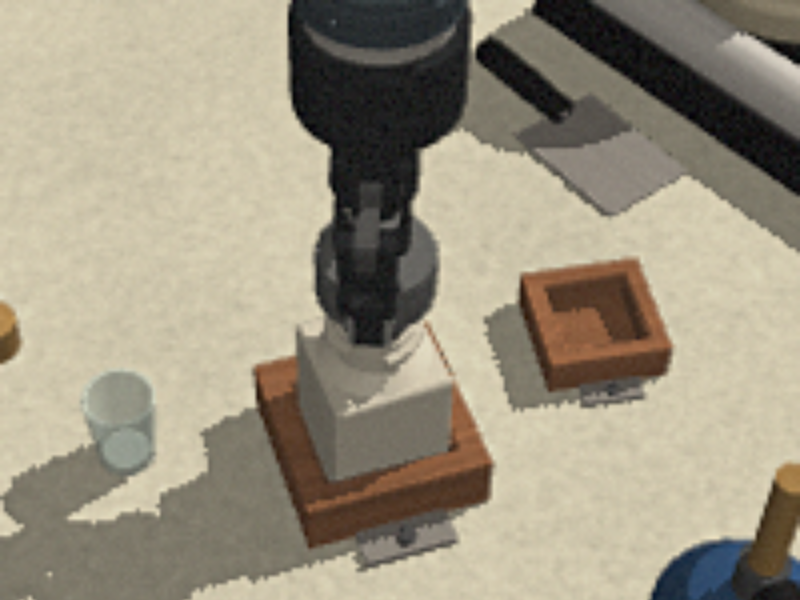

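View pics/wrist4.png

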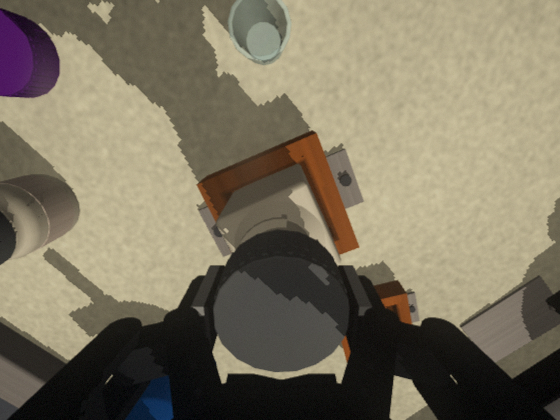

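The cap is off: the bare neck shows under it at (280,215) in the wrist view. The jar's shoulder is at about 0.086 m, the fully seated height, and the cap is held level about 2 cm above the mouth.

```bash
python3 -c "
from bench import manip;print(manip.sign_off())"
```

```text
the job is handed in; nothing more can be done
None
```

The jar stands fully seated in the bracing block and the cap is unscrewed, held level and centred about 2 cm above the mouth; the job is handed in at about 10 s, but sign-off returned no verdict.

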